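# Fit the flatted shaft into the coupling hub

## Task

Lift the flatted shaft out of the wooden rest block, turn it so that its flat matches the flat in the bore of the hub on the metal stand, and thread it through the hub. Keep hold of it until its collar is down on the hub, then let go and leave it standing fully home; do not disturb the loose parts around.

Things in the scene. Friction and masses are not known exactly. Their poses are not given: they have to be found in the camera images.
- drive_shaft: Loose upright steel shaft, 88 mm tall, about 0.34 kg. Origin: centre of its foot; z up its axis. Shank z 0 to 46 mm: D-section, 26 mm diameter, one flat facing body +x, 8 mm from the axis; lowest 6 mm tapered in by 2.5 mm. Then the collar and the tang (see points). It starts hanging in the rest block's hole, collar on the block's top, origin 4 mm above the bench.
- collar_seat (a point): On the shaft's axis at the collar's underside, 46 mm above the foot; lies on hub_seat when fully home. The collar (z 46 to 54 mm, 48 mm diameter) has a parallel flat 13 mm from the axis on the same +x side, which shows from above where the shank's flat is. Axes as the shaft's.
- shaft_flat (a point): Point on the shaft at the height of the collar's underside, in the middle of the shank's flat: 8 mm from the axis towards the shaft's +x.
- rest_block: The fixed wooden block, 85 x 85 x 50 mm, with a plain round hole of 30 mm right through its centre, in which the shaft is parked. Origin: centre of its underside.
- hub_stand: Fixed metal stand: base plate 110 x 110 x 8 mm, four corner posts, bridge plate 104 x 104 mm (top at 40 mm, bolt heads to 44 mm), and on it the round steel hub, 58 mm diameter, top face at 60 mm, with a D-shaped bore (see hub_seat). A small dark set screw sticks out of the hub on the side of the bore's flat, the stand's +x. Origin: centre of the underside, z up.
- hub_seat (a point): Centre of the bore in the hub's top face, 60 mm above the bench; axes as the stand's. The D-bore passes through hub and bridge plate (z 33 to 60 mm): 29 mm diameter, flat 9.5 mm from the axis towards +x, so 1.5 mm clear of the shaft all round; open below down to the base plate at 8 mm.
- hub_flat (a point): Point at the top face in the middle of the bore's flat: 9.5 mm from the axis towards the stand's +x.
- liner_ring: Bystander: loose plain steel ring, 62 mm diameter, 46 mm tall. Origin at the centre of its underside.
- insert_cup: Bystander: loose open cup with small inserts in it, 82 mm diameter, 47 mm tall. Origin at the centre of its underside.
- bearing_race: Bystander: loose bearing race lying flat, 98 mm diameter, 24 mm tall. Origin at the centre of its underside.
- thumb_screw: Bystander: loose metal thumb screw standing on its round head, stem up, 30 mm diameter, 29 mm tall. Origin at the centre of its underside.
- grip_tang (a point): Centre of the rectangular grip tang on top of the shaft, 77 mm above the foot: tang z 54 to 88 mm, 26 mm along shaft x, 18 mm along shaft y. Grip it across the 18 mm (fingers closing along shaft y), fingertips above the collar's top at 54 mm.
There are look-alikes about, which are no part of the job. Leave any pink look-alike of the drive_shaft alone.

How it is judged:
On the way, in this order (a step that is already met when the one before it is completed fails the run):
1. the shaft is drawn clear of the rest block (its foot above the block's top), upright (z of drive_shaft in the frame of rest_block above 0.052 m and angle between drive_shaft's own z axis and vertical below 0.35 rad), for 0.1 s.
2. the shaft, still held, is lowered into the hub until its collar is within 6 mm of the hub's face (horizontal distance between collar_seat and hub_seat below 0.005 m and z of collar_seat in the frame of hub_seat below 0.006 m and contact force between the fingers and drive_shaft above 1 N), for 0.05 s.
At the end, for the whole second after the job is handed in: The shaft stands still and released through the hub: collar within 2.5 mm of the hub's face, axis within 4 mm of the bore's and upright within 0.06 rad, flat towards the bore's flat (flat midpoints within 7 mm) (horizontal distance between collar_seat and hub_seat below 0.004 m and z of collar_seat in the frame of hub_seat between -0.004 and 0.0025 m and distance between shaft_flat and hub_flat below 0.007 m and angle between drive_shaft's own z axis and vertical below 0.06 rad and linear speed of drive_shaft below 0.01 m/s and contact force between the fingers and drive_shaft below 0.1 N); the robot touches nothing.
It fails at once if a loose bystander is shifted by more than 30 mm (distance of any of liner_ring, insert_cup, bearing_race, thumb_screw from where it was at the start of the episode above 0.03 m).
It also fails if it takes over 40 s, if anything falls off the work surface, if the arm or the gripper's body presses on something with over 40 N, if the wrist force passes 120 N, or if a joint passes its speed limit or range.

## Robot

A 6-joint arm with a two-finger parallel gripper is mounted at the origin on a cart in front of the work surface, level with it; the furniture and walls round the work are solid. World frame = base frame: x ahead of the robot, y to its left, z up, the work surface at z = 0. Lengths are in m, angles in rad, forces in N, time in s.
With the tool pointing down it reaches from about 0.425 to 0.95 m from the base axis. Payload 3.5 kg.
Tool frame: the origin (TCP) lies between the finger pads; the fingertips stand 19 mm ahead of it and the grasp point (between the pads) is the TCP (ctrl.nose_length is the distance from the TCP to the fingertips, in m); z points along the fingers, y is the line along which they close (so a half turn about z gives the same grasp; the last joint's range is limited). The gripper opens to 85 mm and grips with 20 to 120 N. Pads are 22 mm wide; open, the fingers measure 114 mm over their backs; the gripper's body (76 mm by 85 mm) begins 54 mm behind the grasp point. The pads swing forward as they close: fully open they stand 13 mm farther back than shut.
Start: joints at [-1.41, 0.286, 1.577, -0, 1.279, -0.15], TCP at [0.206, -0.643, 0.212] pointing down, gripper open.
Joint ranges: [-2.77, 2.77], [-0.9, 2.22], [0.21, 2.48], [-1.53, 4.67], [0.24, 2.81], [-2.84, 2.84]. Speed limits (rad/s): [2.79, 2.79, 3.14, 3.14, 3.14, 3.14].

## Interface

Orientations are given as a unit quaternion [x, y, z, w].
In Python, from plant import ctrl gives the robot as it stands.
- The arm moves only by the tool apply_moves, never from a script. Its argument "series" is a list of rows, each a list of 6 numbers: the shift along the world's x, y, z scaled (see below), then the turn, a rotation vector about the world's x, y, z scaled (see below). A call has 1 to 20 rows; each row is the pose to reach, as a shift and turn from the pose commanded when the call began; what a row does not reach only later rows make up. The controller multiplies each number of a shift by 0.8 m and each number of a turn by 45 degrees. A row lasts 1/8 s, in which the tool goes at most 62.5 mm and 10.7 degrees, less where a joint would pass 70% of its speed; a pose out of reach is approached as far as the arm can. A call with a number of a shift or a turn outside -1 to 1 is refused whole. A call with a gripper value outside its range is refused whole. "jaw" is the opening, from 0 (shut) to 1 (fully open), set as the call begins (left out, the last holds). The fingers move at their own pace and stop on an object; "squeeze" is the grip in N (left out, the last holds). Time passes only in rows, so rows that repeat a pose let the fingers close. It gives the time, the measured TCP pose, the force, the opening and the grip force at its end, in the units of the state.
- ctrl.get_state(): the state, without advancing time (a new reading comes with each control period).
- ctrl.read_camera(name): name is "side" or "top"; returns the picture (480x640x3 uint8, red, green, blue); there is no depth.
- ctrl.get_calibration(name): a dict with "fx", "fy", "cx", "cy" (pixels), "xyz" and "orientation" of the camera in the world. Camera axes: x right, y up, looking along -z (the intrinsics and any distortion apply to the point x, -y, -z); pixel columns grow to the right and rows downward; lengths in m; the calibration is good to about 2 mm. A picture is of the moment at which its call begins. get_calibration takes no time and is no camera call.
- ctrl.sign_off(): hands the job in; it is judged then, once.
Trained networks look in the newest picture that a camera, given by its name, has taken for a name from the list of things; names that differ only in an ending like _2 or _b are one class to them, and where a whole thing is asked for, a point or a joint stands for the part that bears it (a point fixed in the world has none). Each returns a list of dicts, best first, with "p" (0 to 1); they miss things now and then, are a little off and sometimes report something else, mostly with a low value. They report only what shows in the picture. A call takes as long as a camera call. They do not tell look-alikes from the thing itself.
- ctrl.boxes_of(thing, camera): "xy" ([column, row] as shares, 0 to 1, of the picture: columns of its width, rows of its height, amid what is visible of it).
- ctrl.silhouettes(thing, camera): "pixels" (480x640 bool, what is visible of it) and "xy" ([column, row] as shares, 0 to 1, of the picture: columns of its width, rows of its height, amid what is visible of it).
The state is a dict: "time": time; "qpos": joint angles; "dq": joint speeds; "joint_efforts": joint torques, N m; "eef_pos": TCP position; "tcp_rot": TCP orientation; "contact_force": force on the tool from outside, world axes, zero at the start; "wrist_torque": the same for the moment, N m; "opening": opening from 0.0 (shut) to 1.0 (fully open); "finger_force": force on a finger pad.
Only numpy, scipy, OpenCV 4.12 (cv2) and the standard library are available. Lean on these libraries where they do the work, as an engineer would, in place of code of your own. Each camera call takes 0.05 s, during which the arm holds its last target. There are 200 camera calls.

## Working session

There is one attempt and no reset: what is moved stays moved. The work goes in short steps, Python scripts to look and compute and a tool call to move; the robot and the scene stay as the last step left them, time stands still between calls to the robot, and variables do not carry over. Pictures are saved under pics/ and viewed, at most 11 in all, crops included, and the job is handed in when it is done.

Besides the shell and the picture viewer there is one more tool, called after "Call:" by a JSON object that holds its "api" and its "payload". apply_moves: Moves the arm, as the interface text tells. Shifts and turns lie within -1 to 1; 1 stands for 0.8 m of shift or 45 degrees of turn. Its arguments: {"type":"object","properties":{"series":{"type":"array"},"jaw":{"type":"number"},"squeeze":{"type":"number"}},"required":["series"]}

```bash
mkdir -p pics; cat > h.py <<'E'
import numpy as np, cv2
from scipy.spatial.transform import Rotation as R
from plant import ctrl
def cal(n):
    c=ctrl.get_calibration(n); return c,R.from_quat(c["orientation"]).as_matrix(),np.array(c["xyz"])
def onplane(n,u,v,z):
    c,M,o=cal(n); d=M@np.array([(u-c["cx"])/c["fx"],-(v-c["cy"])/c["fy"],-1]); return o+d*(z-o[2])/d[2]
def proj(n,p):
    c,M,o=cal(n); q=M.T@(np.array(p)-o); return np.array([c["cx"]+c["fx"]*q[0]/-q[2], c["cy"]-c["fy"]*q[1]/-q[2]])
E
python3 - <<'E'
from h import *
for n in("top","side"):
    im=ctrl.read_camera(n); cv2.imwrite(f"pics/{n}0.png",im[...,::-1]); print(ctrl.get_calibration(n))
    for t in("drive_shaft","rest_block","hub_stand","liner_ring","insert_cup","bearing_race","thumb_screw"):
        print(n,t,[(round(b["p"],2),np.round(np.array(b["xy"])*[640,480]).tolist(),np.round(onplane(n,b["xy"][0]*640,b["xy"][1]*480,.05),3).tolist()) for b in ctrl.boxes_of(t,n)][:4])
print(ctrl.get_state())
E
```

```text
{'fx': 448.37936912822187, 'fy': 448.37936912822187, 'cx': 321.21182472640857, 'cy': 244.7086879298919, 'xyz': array([0.39793547, 0.0022639 , 1.17284563]), 'orientation': array([-0.05007662,  0.02818844,  0.70662985, -0.70524606])}
top drive_shaft [(0.72, [282.0, 275.0], [0.447, 0.136, 0.05]), (0.61, [238.0, 287.0], [0.418, 0.245, 0.05])]
top rest_block [(0.61, [275.0, 281.0], [0.433, 0.153, 0.05])]
top hub_stand [(0.69, [386.0, 257.0], [0.491, -0.126, 0.05])]
top liner_ring [(0.66, [283.0, 277.0], [0.441, 0.133, 0.05]), (0.61, [334.0, 189.0], [0.665, 0.005, 0.05])]
top insert_cup []
top bearing_race [(0.87, [179.0, 294.0], [0.399, 0.396, 0.05])]
top thumb_screw []
{'fx': 433.91027308725523, 'fy': 433.91027308725523, 'cx': 326.8853021868363, 'cy': 240.29570028216776, 'xyz': array([0.4688266 , 0.73479976, 0.61809083]), 'orientation': array([-0.00671767,  0.43424344,  0.90015399, -0.03332112])}
side drive_shaft [(0.65, [371.0, 330.0], [0.416, 0.257, 0.05]), (0.6, [350.0, 277.0], [0.455, 0.131, 0.05])]
side rest_block [(0.81, [354.0, 296.0], [0.447, 0.18, 0.05])]
side hub_stand [(0.58, 
[... 364 characters left out ...]
 array([-1.40997786e+00,  2.86246643e-01,  1.57667715e+00,  1.91168585e-05,
        1.27860435e+00, -1.49974118e-01]), 'dq': array([-6.87058709e-05,  1.45866377e-03, -1.30174153e-04, -4.59518386e-04,
        8.67422118e-04, -3.15500221e-05]), 'joint_efforts': array([-7.71729192e-04, -4.05917358e+01, -2.92923099e+01, -2.30692322e-04,
        4.22357416e-04, -2.31842854e-06]), 'eef_pos': array([ 0.20647309, -0.64264301,  0.21237287]), 'tcp_rot': array([9.87950699e-01, 1.54768910e-01, 9.32815446e-06, 3.22077932e-05]), 'contact_force': array([ 0.75104886,  0.41855434, -0.44347872]), 'wrist_torque': array([-0.00859658, -0.00744644, -0.07809046]), 'finger_force': 0.0, 'opening': 1.002452617502548}
```

View pics/top0.png

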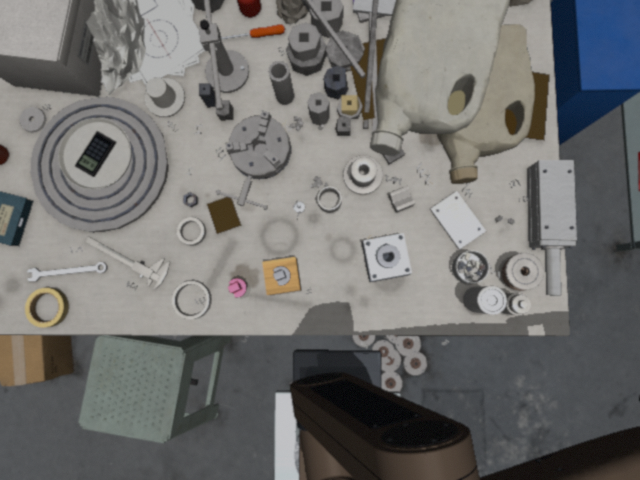

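View pics/side0.png

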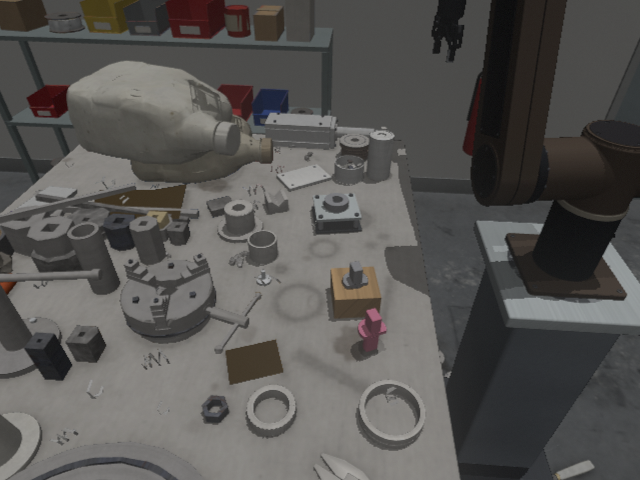

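The top view shows the shaft in the wooden block at about (281,275), the hub stand at (387,257) and the pink decoy at (237,287). The side view has the shaft at (355,275), the hub at (336,205) and the thumb screw at (263,279). Next I'll enlarge the shaft and hub.

```bash
python3 - <<'E'
from h import *
T=cv2.imread("pics/top0.png");S=cv2.imread("pics/side0.png")
def c(I,u,v,w=40,h=30):
    o=cv2.resize(I[v-h//2*1-0:v+h//2, u-w//2:u+w//2],(400,300),interpolation=cv2.INTER_CUBIC); 
    return o
def c2(I,u,v): # 64x48 window
    return cv2.resize(I[v-24:v+24,u-32:u+32],(400,300),interpolation=cv2.INTER_CUBIC)
cv2.imwrite("pics/crops.png",np.vstack([np.hstack([c2(T,281,275),c2(T,387,257)]),np.hstack([c2(S,355,282),c2(S,336,208)])]))
E
```

```text
(no output)
```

View pics/crops.png

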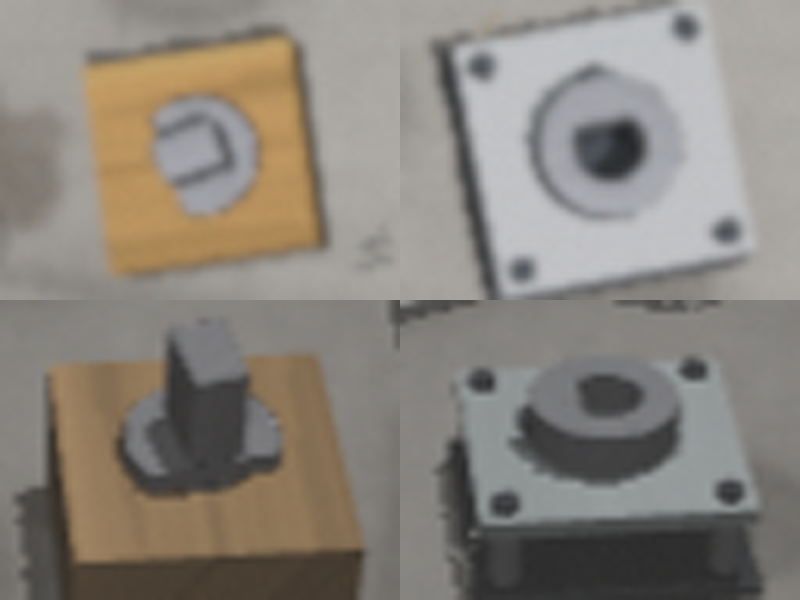

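The shaft's collar flat faces image-left (about world +y). The hub's bore flat and set screw face image-up (about world +x). So a turn of about -90° about z is needed; I'll compute it from the corners.

```bash
python3 - <<'E'
from h import *
def w(n,off,pts,z): return np.array([onplane(n,*( (np.array(p)+.5)/6.25-.5+np.array(off)),z)[:2] for p in pts])
def rep(s,P):
    print(s,P.mean(0).round(4),"sides",np.linalg.norm(P-np.roll(P,-1,0),axis=1).round(4), "ang", [round(float(np.degrees(np.arctan2(*(P[(i+1)%4]-P[i])[::-1]))),1) for i in range(4)])
to,th,so,sh=(249,251),(355,233),(323,258),(304,184)
rep("hub top",w("top",th,[(82,67),(285,27),(327,230),(122,270)],.044))
rep("hub side",w("side",sh,[(82,81),(293,69),(329,192),(105,204)],.044))
rep("blk top",w("top",to,[(88,65),(292,38),(323,245),(115,272)],.05))
rep("blk side",w("side",so,[(50,70),(318,55),(362,250),(75,260)],.05))
rep("tang top",w("top",to,[(155,138),(205,118),(222,165),(172,185)],.092))
rep("tang side",w("side",so,[(170,25),(220,18),(247,80),(203,88)],.092))
print("collar flat", w("top",to,[(155,120),(180,205)],.058),"collar ctr",w("top",to,[(208,155)],.058))
print("hub ctr from rim",w("top",th,[(209,143)],.06),w("side",sh,[(204,98)],.06), "bore",w("top",th,[(210,150)],.06))
E
```

```text
hub top [ 0.4937 -0.1288] sides [0.0835 0.0834 0.0836 0.0833] ang [-79.0, -169.5, 100.9, 10.4]
hub side [ 0.4941 -0.1207] sides [0.0833 0.0841 0.0829 0.0829] ang [-168.8, 100.4, 10.4, -79.4]
blk top [0.446  0.1373] sides [0.0831 0.084  0.084  0.0839] ang [-82.6, -171.1, 97.3, 8.2]
blk side [0.4458 0.144 ] sides [0.0846 0.0843 0.0833 0.0812] ang [-170.4, 97.6, 7.4, -81.5]
tang top [0.4454 0.1384] sides [0.0208 0.0194 0.0208 0.0194] ang [-68.3, -159.6, 111.7, 20.5]
tang side [0.4456 0.1448] sides [0.0153 0.0276 0.0133 0.0283] ang [-163.3, 106.9, 19.5, -69.1]
collar flat [[0.45946369 0.15627091]
 [0.42562675 0.14589436]] collar ctr [[0.44547442 0.13490691]]
hub ctr from rim [[ 0.49431474 -0.12901414]] [[ 0.49395227 -0.12144789]] bore [[ 0.49152691 -0.12936286]]
```

Call:
{"api": "apply_moves", "payload": {"series": [[0.3,0.43,0,0,0,1],[0.3,0.43,0,0,0,1],[0.3,0.43,0,0,0,1],[0.3,0.43,0,0,0,1],[0.3,0.43,0,0,0,1],[0.3,0.43,0,0,0,1],[0.3,0.43,0,0,0,1],[0.3,0.43,0,0,0,1],[0.3,0.43,0,0,0,1]], "jaw": 1}}

```text
time: 1.92
eef_pos: [0.4463, -0.299, 0.2125]
tcp_rot: [0.853, 0.521, -0.0, 0.0]
contact_force: [-0.0, -0.7, -0.2]
opening: 1.0
finger_force: 0.0
```

Call:
{"api": "apply_moves", "payload": {"series": [[0,0.55,-0.05,0,0,1],[0,0.55,-0.05,0,0,1],[0,0.55,-0.05,0,0,1],[0,0.55,-0.05,0,0,1],[0,0.55,-0.05,0,0,1],[0,0.55,-0.05,0,0,1],[0,0.55,-0.05,0,0,1],[0,0.55,-0.05,0,0,1],[0,0.55,-0.05,0,0,1],[0,0.55,-0.05,0,0,1],[0,0.55,-0.05,0,0,1]]}}

```text
time: 3.3
eef_pos: [0.4469, 0.1398, 0.1725]
tcp_rot: [0.59, 0.807, 0.0, 0.0]
contact_force: [0.3, -0.0, 0.2]
opening: 0.998
finger_force: 0.0
```

```bash
python3 - <<'E'
from h import *
s=ctrl.get_state();print(s["time"],s["eef_pos"],s["tcp_rot"])
p=s["eef_pos"]; M=R.from_quat(s["tcp_rot"]).as_matrix()
out=[]
for n in("side","top"):
    im=ctrl.read_camera(n)[...,::-1].copy(); cv2.imwrite(f"pics/{n}1.png",im)
    k=5;q=proj(n,p)
    big=cv2.resize(im[int(q[1])-45:int(q[1])+75,int(q[0])-40:int(q[0])+40],None,fx=k,fy=k,interpolation=cv2.INTER_CUBIC)
    print(n,"off",int(q[0])-40,int(q[1])-45)
    for a in (M@[0,0.0425,.006]+p, M@[0,-.0425,.006]+p):
        u=(proj(n,a)-[int(q[0])-40,int(q[1])-45])*k; cv2.circle(big,tuple(int(x) for x in u),4,(0,0,255),-1)
    out.append(big)
cv2.imwrite("pics/g1.png",np.hstack(out))
E
```

```text
3.3 [0.44693751 0.13983821 0.1725238 ] [5.90326246e-01 8.07164716e-01 6.58758351e-05 2.00818078e-04]
side off 318 183
top off 233 227
```

View pics/g1.png

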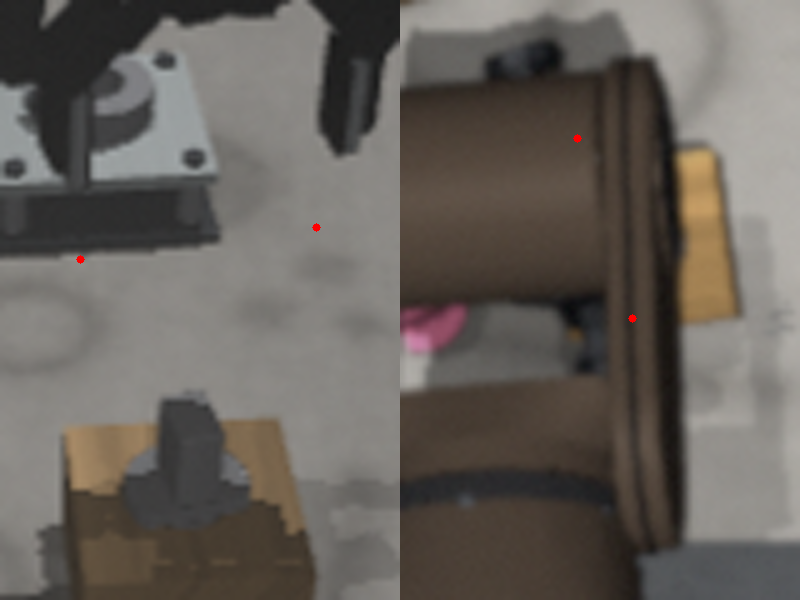

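The predicted tip points (red) sit about 14 px below the visible fingertips in the side view, which is too much to ignore. I'll close the jaws and check against one clear point.

Call:
{"api": "apply_moves", "payload": {"series": [[0,0,0,0,0,0],[0,0,0,0,0,0],[0,0,0,0,0,0],[0,0,0,0,0,0],[0,0,0,0,0,0],[0,0,0,0,0,0],[0,0,0,0,0,0]], "jaw": 0}}

```text
time: 4.28
eef_pos: [0.4464, 0.1414, 0.1723]
tcp_rot: [0.589, 0.808, 0.0, -0.0]
contact_force: [-0.3, 0.1, 0.9]
opening: -0.002
finger_force: 0.0
```

```bash
python3 - <<'E'
from h import *
s=ctrl.get_state();p=s["eef_pos"];print(p,s["opening"],ctrl.ctrl if hasattr(ctrl,"ctrl") else getattr(ctrl,"nose_length",None))
im=ctrl.read_camera("side")[...,::-1].copy(); cv2.imwrite("pics/side2.png",im)
u0,v0,k=300,140,5
big=cv2.resize(im[v0:v0+120,u0:u0+120],None,fx=k,fy=k,interpolation=cv2.INTER_CUBIC)
for d,c in((0,(0,255,0)),(.019,(0,0,255))):
    u=(proj("side",p-[0,0,d])-[u0,v0])*k; print(u); cv2.circle(big,tuple(int(x) for x in u),4,c,-1)
cv2.imwrite("pics/g2.png",big)
E
```

```text
[0.4464387  0.14138939 0.17232397] -0.0015210723772598825 0.019
[292.34113958 447.5664199 ]
[288.93375708 491.28268924]
```

View pics/g2.png

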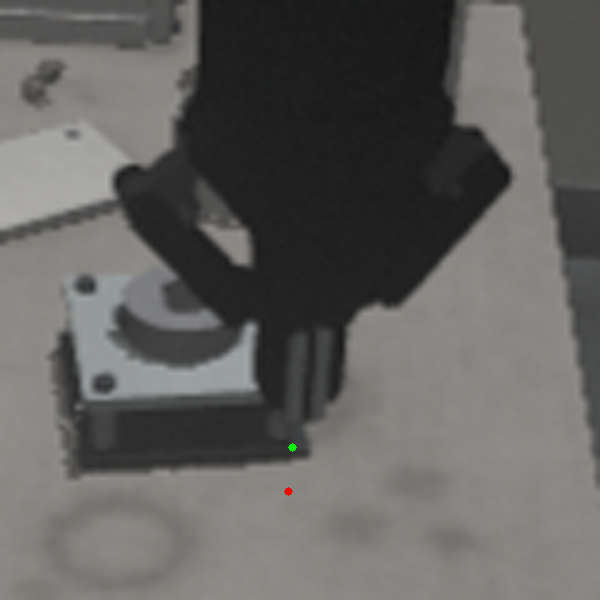

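```bash
python3 - <<'E'
from h import *
p=np.array([.20647,-.6426,.21237]);M=R.from_quat([.98795,.15477,0,0]).as_matrix()
for s in(1,-1): print("start tip pred",proj("side",p+M@[0,s*.0425,.006]))
print("closed tip now pred",proj("side",[.4464,.1414,.1533]),"obs 361.6,224", "if +25mm z",proj("side",[.4464,.1414,.1783]))
for z in(.153,.165,.178,.19): print(z,onplane("side",361.6,224,z))
for uv in((258,239),(271,293),(264.5,266)): print("top knuckle",onplane("top",*uv,.22))
I=cv2.imread("pics/side0.png")[10:80,410:490];cv2.imwrite("pics/g3.png",np.hstack([cv2.resize(I,None,fx=5,fy=5,interpolation=2),cv2.resize(cv2.imread("pics/top1.png")[230:300,235:315],None,fx=5,fy=5,interpolation=2)]))
E
```

```text
start tip pred [434.2982975   65.82335782]
start tip pred [446.5864709   74.49742789]
closed tip now pred [357.80818192 238.27237433] obs 361.6,224 if +25mm z [358.70985701 226.71014787]
0.153 [0.43995508 0.09857629 0.153     ]
0.165 [0.44070001 0.11499175 0.165     ]
0.178 [0.44150701 0.13277517 0.178     ]
0.19 [0.44225194 0.14919063 0.19      ]
top knuckle [0.51681585 0.16787927 0.22      ]
top knuckle [0.40127941 0.13838857 0.22      ]
top knuckle [0.4586352  0.15302865 0.22      ]
```

View pics/g3.png

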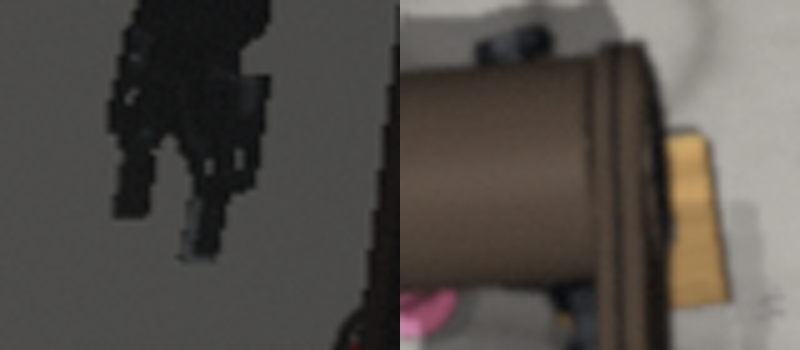

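```bash
python3 - <<'E'
from h import *
for z in(0,.01,.03):print(proj("side",[0,0,z]),onplane("side",568,267,z))
I=cv2.imread("pics/side0.png")[100:340,440:640];cv2.imwrite("pics/g4.png",cv2.resize(I,None,fx=2.5,fy=2.5,interpolation=2))
E
```

```text
[560.36568537 264.68362333] [-0.01392116  0.00632247  0.        ]
[562.0014793  261.21071508] [-0.00611086  0.01810839  0.01      ]
[565.33942482 254.12401647] [0.00950975 0.04168025 0.03      ]
```

View pics/g4.png

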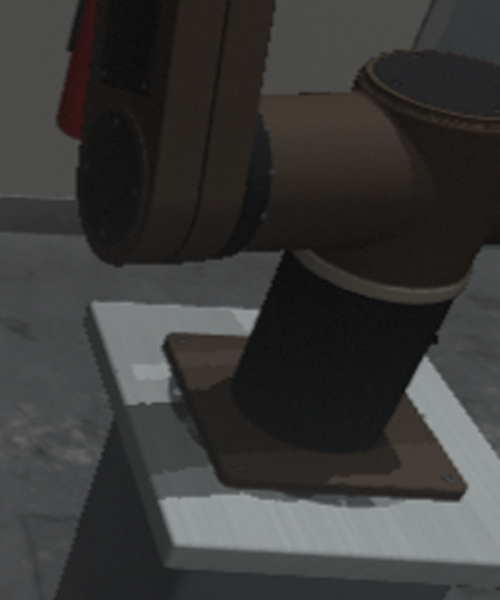

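The camera agrees with the base plate to about 1 cm, yet the gripper shows consistently higher than reported. I'll go down carefully with the jaws open and check the tips against the tang.

Call:
{"api": "apply_moves", "payload": {"series": [[0,0,-0.04,0,0,0],[0,0,-0.08,0,0,0],[0,0,-0.08,0,0,0],[0,0,-0.08,0,0,0],[0,0,-0.08,0,0,0],[0,0,-0.08,0,0,0],[0,0,-0.08,0,0,0]], "jaw": 1}}

```text
time: 5.2
eef_pos: [0.4468, 0.1414, 0.109]
tcp_rot: [0.589, 0.808, 0.0, 0.0]
contact_force: [-0.6, 0.6, 0.0]
opening: 1.001
finger_force: 0.0
```

```bash
python3 - <<'E'
from h import *
s=ctrl.get_state();p=s["eef_pos"];M=R.from_quat(s["tcp_rot"]).as_matrix();print(p,s["opening"],s["contact_force"])
out=[]
for n,u0,v0 in(("side",310,210),("top",235,225)):
    im=ctrl.read_camera(n)[...,::-1].copy(); cv2.imwrite(f"pics/{n}3.png",im);k=5
    big=cv2.resize(im[v0:v0+110,u0:u0+80],None,fx=k,fy=k,interpolation=cv2.INTER_CUBIC)
    for a in (.0425,-.0425):
        u=(proj(n,p+M@[0,a,.006])-[u0,v0]+.5)*k; cv2.circle(big,tuple(int(x) for x in u),3,(0,0,255),-1)
    out.append(big)
cv2.imwrite("pics/g5.png",np.hstack(out))
E
```

```text
[0.44684784 0.14141483 0.10896939] 1.0013203385610825 [-6.04332275e-01  6.03925775e-01  2.53268595e-04]
```

View pics/g5.png

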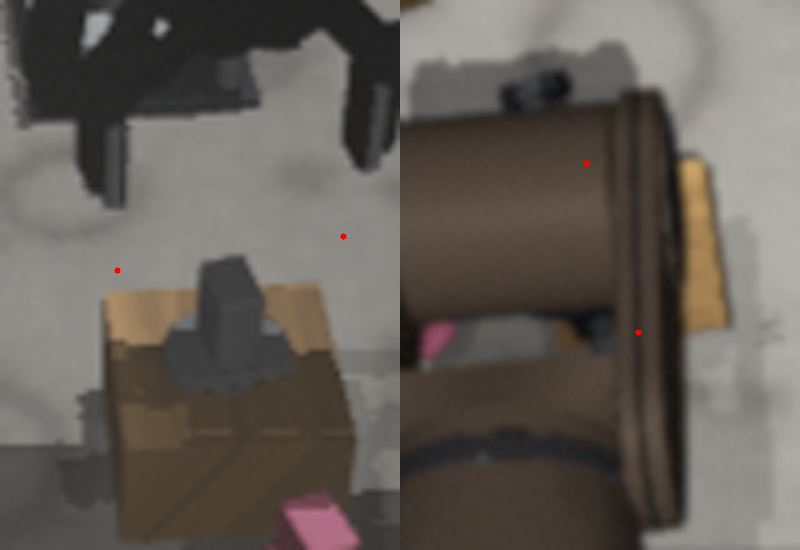

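The tips are still about 14 px (about 3 cm) higher than the dots, while the top view puts the gripper at the right y. So the tool seems to stand about 3 cm higher than reported. I'll go down another step and check.

Call:
{"api": "apply_moves", "payload": {"series": [[0,0,-0.03,0,0,0],[0,0,-0.05,0,0,0],[0,0,-0.05,0,0,0],[0,0,-0.05,0,0,0]]}}

```text
time: 5.8
eef_pos: [0.4468, 0.1414, 0.0687]
tcp_rot: [0.589, 0.808, 0.0, 0.0]
contact_force: [-1.3, 0.1, 0.4]
opening: 0.998
finger_force: 0.0
```

```bash
python3 - <<'E'
from h import *
s=ctrl.get_state();p=s["eef_pos"];M=R.from_quat(s["tcp_rot"]).as_matrix();print(p,s["opening"],s["contact_force"])
n,u0,v0="side",310,210
im=ctrl.read_camera(n)[...,::-1].copy(); cv2.imwrite(f"pics/{n}4.png",im);k=5
big=cv2.resize(im[v0:v0+110,u0:u0+100],None,fx=k,fy=k,interpolation=cv2.INTER_CUBIC)
for a in (.0425,-.0425):
  u=(proj(n,p+M@[0,a,.006])-[u0,v0]+.5)*k; cv2.circle(big,tuple(int(x) for x in u),3,(0,0,255),-1)
cv2.imwrite("pics/g6.png",big)
E
```

```text
[0.44682792 0.14139549 0.06870929] 0.9983277519049563 [-1.34255774  0.08313     0.35641115]
```

View pics/g6.png

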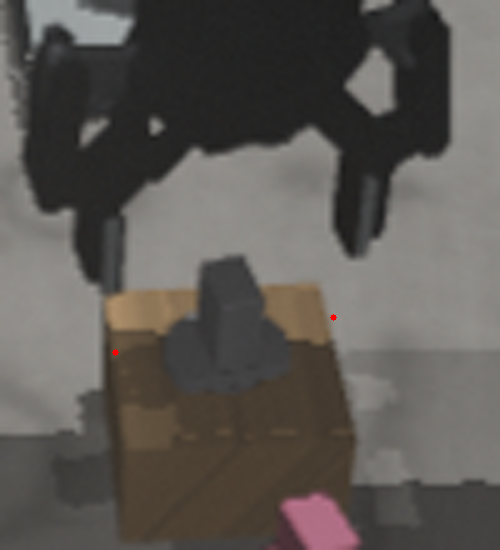

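The tips' midpoint (236,268) is nearly on the tang top (232,262), so they are at about tang-top height. I'll go down 20 mm and close; the opening should read about 0.21.

Call:
{"api": "apply_moves", "payload": {"series": [[0.002,0,-0.015,0,0,0],[0.002,0,-0.025,0,0,0],[0.002,0,-0.025,0,0,0]]}}

```text
time: 6.22
eef_pos: [0.4471, 0.1413, 0.0471]
tcp_rot: [0.589, 0.808, -0.001, -0.001]
contact_force: [-0.3, 0.2, 0.4]
opening: 1.003
finger_force: 0.0
```

Call:
{"api": "apply_moves", "payload": {"series": [[0,0,0,0,0,0],[0,0,0,0,0,0],[0,0,0,0,0,0],[0,0,0,0,0,0],[0,0,0,0,0,0],[0,0,0,0,0,0],[0,0,0,0,0,0]], "jaw": 0, "squeeze": 50}}

```text
time: 7.1
eef_pos: [0.4471, 0.1412, 0.0485]
tcp_rot: [0.589, 0.808, -0.001, -0.001]
contact_force: [-5.2, -1.3, 4.9]
opening: 0.199
finger_force: 50.4
```

It's gripped (0.199, 50 N). Next I lift straight up.

Call:
{"api": "apply_moves", "payload": {"series": [[0,0,0.02,0,0,0],[0,0,0.05,0,0,0],[0,0,0.09,0,0,0],[0,0,0.14,0,0,0],[0,0,0.14,0,0,0],[0,0,0.14,0,0,0],[0,0,0.14,0,0,0]], "squeeze": 70}}

```text
time: 7.98
eef_pos: [0.4466, 0.1412, 0.158]
tcp_rot: [0.589, 0.808, -0.001, -0.002]
contact_force: [-0.3, 0.5, -3.2]
opening: 0.197
finger_force: 69.6
```

Call:
{"api": "apply_moves", "payload": {"series": [[0.03,-0.16,0,0,0,-1],[0.03,-0.16,0,0,0,-1],[0.03,-0.16,0,0,0,-1],[0.03,-0.16,0,0,0,-1],[0.03,-0.16,0,0,0,-1],[0.03,-0.16,0,0,0,-1]]}}

```text
time: 8.72
eef_pos: [0.4715, 0.0136, 0.1594]
tcp_rot: [0.853, 0.522, -0.001, -0.001]
contact_force: [-0.3, -0.3, -3.4]
opening: 0.196
finger_force: 69.4
```

Call:
{"api": "apply_moves", "payload": {"series": [[0.03,-0.174,0,0,0,-1],[0.03,-0.174,0,0,0,-1],[0.03,-0.174,0,0,0,-1],[0.03,-0.174,0,0,0,-1],[0.03,-0.174,0,0,0,-1],[0.03,-0.174,0,0,0,-1]]}}

```text
time: 9.48
eef_pos: [0.4959, -0.1253, 0.1601]
tcp_rot: [0.988, 0.157, -0.0, -0.0]
contact_force: [-0.4, 0.1, -4.0]
opening: 0.197
finger_force: 69.8
```

Call:
{"api": "apply_moves", "payload": {"series": [[0,0,0,0,0,-0.16],[0,0,0,0,0,-0.16],[0,0,0,0,0,-0.16],[0,0,0,0,0,-0.16]]}}

```text
time: 9.98
eef_pos: [0.4961, -0.1257, 0.1603]
tcp_rot: [0.996, 0.093, 0.0, 0.0]
contact_force: [-0.5, 0.5, -4.1]
opening: 0.199
finger_force: 69.8
```

```bash
python3 - <<'E'
from h import *
s=ctrl.get_state();p=s["eef_pos"];r=R.from_quat(s["tcp_rot"]).as_matrix();print(p,np.degrees(np.arctan2(r[1,0],r[0,0])),r[:,2],s["finger_force"])
out=[]
for n,u0,v0,w,h,k in(("side",296,135,80,110,5),("top",347,217,80,110,5)):
    im=ctrl.read_camera(n)[...,::-1].copy(); cv2.imwrite(f"pics/{n}5.png",im)
    out.append(cv2.resize(im[v0:v0+h,u0:u0+w],None,fx=k,fy=k,interpolation=cv2.INTER_CUBIC))
cv2.imwrite("pics/g7.png",np.hstack(out))
E
```

```text
[ 0.49605393 -0.12571203  0.16034119] 10.706939234887644 [ 4.39480760e-05 -3.67030239e-05 -9.99999998e-01] 69.80981826782227
```

View pics/g7.png

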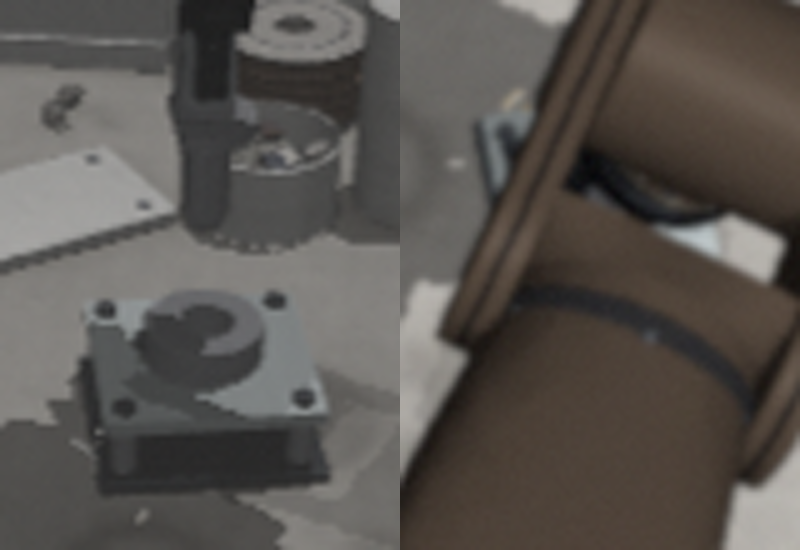

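The side view shows the shaft over the hub: shank columns 182–228, foot bottom at about row 230 and collar 170–255 (crop px), with the flat to image-left like the bore's flat. I'll work out the horizontal error relative to the hub.

```bash
python3 - <<'E'
from h import *
g=cv2.cvtColor(cv2.imread("pics/side5.png"),cv2.COLOR_BGR2GRAY).astype(int)
print("cols 326..352")
for v in range(150,186,2): print(v,g[v,326:352])
print("col337",[ (v,g[v,337]) for v in range(172,192)])
print("col333",[ (v,g[v,334]) for v in range(172,192)])
def D(r,f,zs,x,y,yaw,z0):
    t=np.linspace(0,2*np.pi,181);P=np.c_[np.minimum(r*np.cos(t),f),r*np.sin(t)]
    c,s=np.cos(yaw),np.sin(yaw);P=P@np.array([[c,s],[-s,c]])
    return np.array([proj("side",[x+a,y+b,z0+z]) for z in zs for a,b in P])
yaw=np.radians(10.6)
for x,y,z0 in((.494,-.1211,.1158),(.494,-.1311,.1158),(.504,-.1211,.1158),(.494,-.1211,.1258)):
    for nm,a in(("shank",(.013,.008,[.02])),("collar",(.024,.013,[.046,.054])),("foot",(.0105,.0055,[0]))):
        Q=D(*a,x,y,yaw,z0);print((x,y,z0),nm,"u",Q[:,0].min().round(1),Q[:,0].max().round(1),"v",Q[:,1].min().round(1),Q[:,1].max().round(1))
# hub rim & bore predicted at (.494,-.1211,.06)
Q=D(.029,1,[.06],.494,-.1211,yaw,0);print("hub top",Q.min(0),Q.max(0))
Q=D(.0145,.0095,[.06],.494,-.1211,yaw,0);print("bore",Q.min(0),Q.max(0))
g=cv2.cvtColor(cv2.imread("pics/side0.png"),cv2.COLOR_BGR2GRAY).astype(int)
for v in range(190,222,1): print(v,g[v,320:352])
E
```

```text
cols 326..352
150 [114 112 111 111  84  59  58  63  55  40  34  36  35  35  36  43  62  53
  45  46  46  45  53  53  53  52]
152 [126 124 124 123  93  60  60  64  55  39  35  34  35  34  33  42  61  54
  46  46  46  46  47  49  50  48]
154 [130 130 130  97  56  55  61  66  58  44  37  39  41  39  39  52  70  84
  78  65  58  55  56  54  52  50]
156 [128 130 129  99  62  58  60  63  64  66  65  65  65  65  64  64  67  92
 101 102  99  87  81  81  83  81]
158 [128 128 129 119  80  58  60  59  60  61  63  61  62  62  62  61  70  88
  95  98 105  88  79  79  80  80]
160 [128 129 128 128 105  71  59  59  58  59  59  57  59  58  58  57  58  58
  58  58  59  55  66  73  74  74]
162 [130 130 131 131 131  92  53  58  60  59  60  60  57  59  60  58  59  58
  57  56  64  80  68  54  53  53]
164 [130 131 131 131 132 107  70  60  62  62  63  62  62  61  60  59  61  67
  72  81  96  95 106 109 111 101]
166 [128 130 130 131 132 118  80  52  58  63  63  60  60  58  57  56  88  96
  94 103  99  81  62  71  77  76]
168 [128 130 131 132 131 117  78  52  60  62  62  60  61  61  57  57 110 123
 127 111  
[... 2247 characters left out ...]
151.8 165.5
(0.504, -0.1211, 0.1158) foot u 329.6 337.2 v 176.1 180.8
(0.494, -0.1211, 0.1258) shank u 333.2 343.2 v 164.0 169.8
(0.494, -0.1211, 0.1258) collar u 330.7 348.9 v 147.9 161.6
(0.494, -0.1211, 0.1258) foot u 334.1 341.7 v 172.4 177.1Traceback (most recent call last):
  File "<stdin>", line 16, in <module>
  File "<stdin>", line 10, in D
  File "h.py", line 9, in proj
    c,M,o=cal(n); q=M.T@(np.array(p)-o); return np.array([c["cx"]+c["fx"]*q[0]/-q[2], c["cy"]-c["fy"]*q[1]/-q[2]])
          ~~~^^^
  File "h.py", line 5, in cal
    c=ctrl.get_calibration(n); return c,R.from_quat(c["orientation"]).as_matrix(),np.array(c["xyz"])
ValueError: time passes only in moves, steps and waits
```

```bash
sed -i 's/^def cal/import functools\n@functools.cache\ndef cal/' h.py; python3 - <<'E'
from h import *
def D(r,f,zs,x,y,yaw,z0):
    t=np.linspace(0,2*np.pi,181);P=np.c_[np.minimum(r*np.cos(t),f),r*np.sin(t)]
    c,s=np.cos(yaw),np.sin(yaw);P=P@np.array([[c,s],[-s,c]])
    return np.array([proj("side",[x+a,y+b,z0+z]) for z in zs for a,b in P])
yaw=np.radians(10.6)
Q=D(.029,1,[.06],.494,-.1211,yaw,0);print("hub top",Q.min(0),Q.max(0))
Q=D(.0145,.0095,[.06],.494,-.1211,yaw,0);print("bore",Q.min(0),Q.max(0))
g=cv2.cvtColor(cv2.imread("pics/side0.png"),cv2.COLOR_BGR2GRAY).astype(int)
for v in range(190,210,1): print(v,g[v,321:351])
print([int(x) for x in g[190:215,338]])
# fit hub (x,y) by edge gradient on top rim + bore outlines
G=cv2.resize(g.astype(np.float32),None,fx=1,fy=1)
gx,gy=cv2.Sobel(G,5,1,0),cv2.Sobel(G,5,0,1);m=np.hypot(gx,gy)
best=[]
for x in np.arange(.488,.501,.001):
  for y in np.arange(-.130,-.112,.001):
    Q=np.vstack([D(.029,1,[.06],x,y,yaw,0),D(.0145,.0095,[.06],x,y,yaw,0)]).astype(np.float32)
    best.append((float(cv2.remap(m,Q[:,:1],Q[:,1:],1).mean()),round(x,4),round(y,4)))
print(sorted(best)[::-1][:6])
E
```

```text
hub top [323.82453348 192.6955738 ] [348.56096376 206.28766374]
bore [331.58954159 195.98121364] [342.37594701 202.77472486]
190 [132 133 133 132 132 133 133 132 132 132 132 130 129 130 131 132 134 135
 133 132 132 132 132 132 132 133 133 133 133 131]
191 [131 131 132 133 132 133 135 134 132 132 131 131 130 132 132 133 135 134
 133 133 132 133 132 133 133 132 132 133 133 132]
192 [131 131 133 133 133 133 135 136 133 131 129 130 130 131 132 132 133 132
 131 130 130 131 132 133 133 133 134 133 129 126]
193 [132 131 132 133 133 135 136 134 133 125 124 125 124 123 122 123 123 124
 124 124 125 128 131 135 138 137 138 137 111  93]
194 [134 136 136 136 136 134 135 130 124 120 121 121 120 121 121 122 122 121
 121 123 123 124 126 139 148 152 152 133  91  67]
195 [144 145 148 149 148 136 124 120 121 119 120 119 118 114 113 114 114 115
 119 122 124 123 122 123 131 144 152 118  70  59]
196 [147 147 147 149 137 125 121 121 122 121 120 109  97  80  66  66  67  75
  95 108 117 122 122 122 122 129 144 148 113  83]
197 [147 146 148 139 128 122 122 121 121 121 121  90  64  65  65  66  66  66
  65  65 
[... 1341 characters left out ...]
62  62  63  64  64  66  65  65  67  67  66  64
  66  65  65  63  63  63  62  67  91 124 146 154]
209 [148 147 123 104  91  75  68  64  63  63  65  65  65  67  67  66  65  66
  65  66  64  64  64  63  67  97 127 146 152 153]
[135, 134, 132, 124, 121, 115, 75, 66, 65, 66, 65, 68, 90, 123, 123, 115, 70, 66, 64, 66, 65, 66, 73, 109, 152]
[(158.78387451171875, np.float64(0.494), np.float64(-0.124)), (158.1131591796875, np.float64(0.494), np.float64(-0.123)), (155.77406311035156, np.float64(0.493), np.float64(-0.124)), (155.5170135498047, np.float64(0.493), np.float64(-0.123)), (154.14321899414062, np.float64(0.494), np.float64(-0.125)), (153.25816345214844, np.float64(0.494), np.float64(-0.122))]
```

Relative to the hub (side frame .494, -.1232), the shaft is at about (.497, -.1215). I'll correct by (-3, -1.7) mm, lower to just above the hub, then enter gently.

Call:
{"api": "apply_moves", "payload": {"series": [[-0.0038,-0.0021,0,0,0,0],[-0.0038,-0.0021,-0.03,0,0,0],[-0.0038,-0.0021,-0.06,0,0,0],[-0.0038,-0.0021,-0.06,0,0,0],[-0.0038,-0.0021,-0.06,0,0,0],[-0.0038,-0.0021,-0.06,0,0,0]]}}

```text
time: 10.82
eef_pos: [0.494, -0.128, 0.1139]
tcp_rot: [0.996, 0.092, 0.001, 0.001]
contact_force: [-0.5, -0.1, -3.0]
opening: 0.201
finger_force: 69.6
```

```bash
python3 - <<'E'
from h import *
def D(r,f,zs,x,y,yaw,z0):
    t=np.linspace(0,2*np.pi,181);P=np.c_[np.minimum(r*np.cos(t),f),r*np.sin(t)]
    c,s=np.cos(yaw),np.sin(yaw);P=P@np.array([[c,s],[-s,c]])
    return np.array([proj("side",[x+a,y+b,z0+z]) for z in zs for a,b in P])
s=ctrl.get_state();print(s["eef_pos"],s["contact_force"])
z0=.004+s["eef_pos"][2]-.0485
im=ctrl.read_camera("side");cv2.imwrite("pics/side6.png",im[...,::-1]);g=cv2.cvtColor(im,cv2.COLOR_RGB2GRAY).astype(int)
yaw=np.radians(10.7)
for nm,a in(("shank",(.013,.008,[.02])),("collar",(.024,.013,[.046,.054])),("foot",(.0105,.0055,[0]))):
    Q=D(*a,.494,-.1232,yaw,z0);print(nm,Q.min(0).round(1),Q.max(0).round(1))
for v in range(168,212): print(v,g[v,323:355])
E
```

```text
[ 0.49397949 -0.127997    0.11385159] [-0.54777558 -0.09606857 -2.98627914]
shank [332.6 185.2] [342.3 191.2]
collar [330.2 170. ] [347.7 183.8]
foot [333.5 193.1] [340.9 197.9]
168 [127 126 127 128 129 132 130 119  79  55  62  66  50  37  36  36  35  34
  40  58  80 117 111  93  93  85  77  88  97  91  89  94]
169 [137 127 125 127 129 130 131 117  79  56  60  65  50  36  36  36  37  36
  40  58  66  72  88  94 107 114 113 122 133 124 116 115]
170 [154 139 126 125 128 129 130 115  76  55  63  65  50  34  36  36  35  36
  38  58  67  74  79  79  80  80  80  80  81  80  80  80]
171 [158 154 138 125 126 128 125 102  66  56  64  65  50  36  35  35  36  35
  40  58  76  81  78  80  81  80  80  80  81  80  82  82]
172 [157 157 152 140 129 126 115  81  52  56  64  62  47  37  35  36  35  35
  41  60  87  92  84  81  81  81  79  80  80  81  81  82]
173 [158 158 159 160 147 131 116  80  52  59  65  68  55  44  44  44  44  47
  55  66  92 102  97  87  81  80  79  79  80  81  81  80]
174 [154 151 154 157 160 149 131  88  52  59  64  65  67  67  66  66  67  66
  66  66  90 102 102  98  86  79  8
[... 4317 characters left out ...]
 123 130 130 129 130 129]
207 [ 79  69  60  55  57  58  59  61  60  62  63  63  64  64  63  63  62  63
  62  62  60  60  58  59  71 112 130 130 131 130 130 129]
208 [ 83  84  71  59  59  58  59  60  62  62  61  62  63  64  62  62  62  62
  62  62  61  61  59  64  89 118 130 131 131 129 129 129]
209 [ 69  68  72  68  60  60  59  61  62  61  62  63  63  62  61  61  62  63
  62  60  60  58  63  90 120 129 128 130 131 129 128 129]
210 [ 67  69  70  69  67  62  61  62  61  61  62  63  62  62  62  62  63  61
  61  60  60  75  94 120 130 129 128 130 130 129 128 129]
211 [ 68  68  68  69  70  67  63  62  64  64  62  63  63  62  62  62  63  62
  70  78  82 115 130 130 130 128 129 130 130 130 130 129]
```

Remaining offset is about +1.5 mm in x, and y agrees. I'll correct and enter in steps, watching the force.

Call:
{"api": "apply_moves", "payload": {"series": [[-0.0018,0,0,0,0,0],[-0.0018,0,-0.007,0,0,0],[-0.0018,0,-0.014,0,0,0],[-0.0018,0,-0.02,0,0,0],[-0.0018,0,-0.02,0,0,0]]}}

```text
time: 11.5
eef_pos: [0.4915, -0.1275, 0.0957]
tcp_rot: [0.996, 0.092, -0.0, -0.0]
contact_force: [0.0, -0.3, -3.8]
opening: 0.194
finger_force: 69.9
```

Call:
{"api": "apply_moves", "payload": {"series": [[0,0,-0.01,0,0,0],[0,0,-0.02,0,0,0],[0,0,-0.02,0,0,0]]}}

```text
time: 11.88
eef_pos: [0.4915, -0.1275, 0.0795]
tcp_rot: [0.996, 0.092, -0.0, -0.0]
contact_force: [0.4, -0.8, -4.7]
opening: 0.199
finger_force: 69.7
```

Still no contact, so I'll continue to about 5 mm above home, then to contact.

Call:
{"api": "apply_moves", "payload": {"series": [[0,0,-0.01,0,0,0],[0,0,-0.02,0,0,0],[0,0,-0.02,0,0,0]]}}

```text
time: 12.25
eef_pos: [0.4915, -0.1275, 0.0636]
tcp_rot: [0.996, 0.092, -0.0, -0.0]
contact_force: [0.7, -0.0, -4.2]
opening: 0.195
finger_force: 69.8
```

Call:
{"api": "apply_moves", "payload": {"series": [[0,0,-0.002,0,0,0],[0,0,-0.004,0,0,0],[0,0,-0.004,0,0,0],[0,0,-0.004,0,0,0]]}}

```text
time: 12.75
eef_pos: [0.4915, -0.1275, 0.0611]
tcp_rot: [0.996, 0.092, -0.0, -0.0]
contact_force: [0.6, 0.2, -3.0]
opening: 0.189
finger_force: 69.8
```

Call:
{"api": "apply_moves", "payload": {"series": [[0,0,-0.002,0,0,0],[0,0,-0.003,0,0,0],[0,0,-0.003,0,0,0],[0,0,-0.003,0,0,0]]}}

```text
time: 13.25
eef_pos: [0.4915, -0.1275, 0.0587]
tcp_rot: [0.996, 0.092, -0.0, -0.0]
contact_force: [0.4, 0.5, -3.4]
opening: 0.194
finger_force: 69.8
```

Call:
{"api": "apply_moves", "payload": {"series": [[0,0,-0.001,0,0,0],[0,0,-0.002,0,0,0],[0,0,-0.002,0,0,0],[0,0,-0.002,0,0,0]]}}

```text
time: 13.75
eef_pos: [0.4916, -0.1275, 0.0585]
tcp_rot: [0.996, 0.093, -0.0, -0.0]
contact_force: [-5.2, 3.0, 6.1]
opening: 0.196
finger_force: 71.4
```

Contact is at exactly the predicted home height (0.0585), so the collar is down. Release and withdraw.

Call:
{"api": "apply_moves", "payload": {"series": [[0,0,0,0,0,0],[0,0,0,0,0,0],[0,0,0,0,0,0],[0,0,0,0,0,0],[0,0,0,0,0,0]], "jaw": 0.6}}

```text
time: 14.38
eef_pos: [0.4916, -0.1275, 0.0571]
tcp_rot: [0.996, 0.092, 0.0, -0.0]
contact_force: [0.5, -0.7, -0.2]
opening: 0.598
finger_force: 0.0
```

Call:
{"api": "apply_moves", "payload": {"series": [[0,0,0.02,0,0,0],[0,0,0.06,0,0,0],[0,0,0.12,0,0,0],[0,0,0.18,0,0,0],[0,0,0.18,0,0,0],[0,0,0.18,0,0,0],[0,0,0.18,0,0,0]]}}

```text
time: 15.25
eef_pos: [0.4906, -0.1271, 0.1995]
tcp_rot: [0.996, 0.092, -0.001, -0.001]
contact_force: [0.1, 0.2, -0.6]
opening: 0.603
finger_force: 0.0
```

```bash
python3 - <<'E'
from h import *
s=ctrl.get_state();print(s["eef_pos"],s["contact_force"],s["opening"])
im=ctrl.read_camera("side")[...,::-1];cv2.imwrite("pics/side7.png",im)
cv2.imwrite("pics/g8.png",cv2.resize(im[140:260,256:416],None,fx=5,fy=5,interpolation=2))
E
```

```text
[ 0.49055096 -0.12705091  0.1994658 ] [ 0.08310775  0.19756199 -0.59521699] 0.6033915057414466
```

View pics/g8.png

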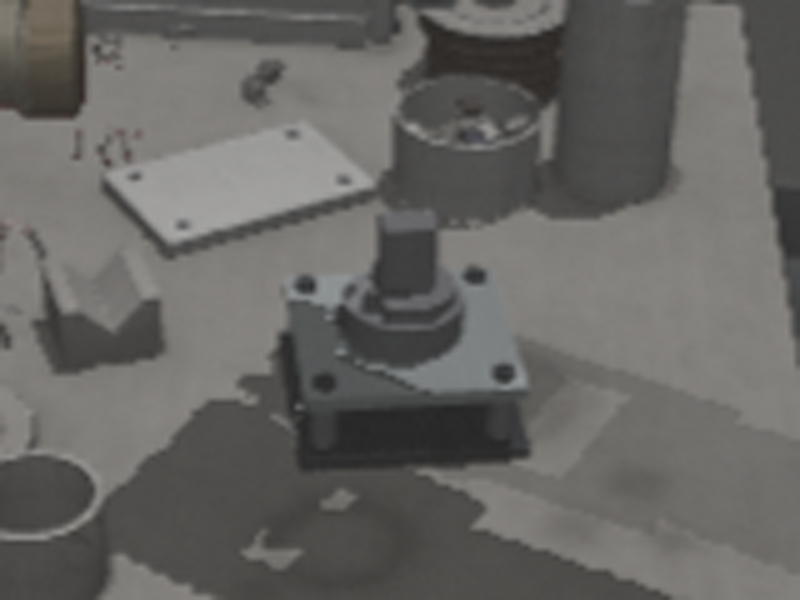

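The shaft stands upright at (405,260) in the crop with its collar flush on the hub and its flat towards image-left like the bore's flat. The gripper is clear, so I'm handing in.

```bash
python3 -c "
from plant import ctrl
print(ctrl.sign_off())"
```

```text
the job is handed in; nothing more can be done
None
```

The shaft is through the hub with its collar down and flats matched, released and standing upright; I handed the job in at about 15 s of the 40 s allowed, and the hand-in reported no verdict.

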